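# Gauge the blind bore in a bronze casting

## Task

Take the depth gauge out of its stand and lower its rod upright into the blind bore in the boss on top of the bronze casting until you feel it bottom out, then push its sliding stop on down the rod until it sits on the boss's face, and hold it pressed there gently for two seconds (about 10 N on the face; never 25 N or more on the casting or on the bottom of the bore). Then let go and leave the gauge standing upright in the bore, rod on the bottom and stop flat on the face, without disturbing the other things on the table.

Things in the scene. Friction and masses are not known exactly. Their poses are not given: they have to be found in the camera images.
- casting: Bronze-coloured foot casting, fixed to the table: a block 104 (x) x 90 (y) x 66 mm (z) with folded, rounded flanks that bulge 11 mm beyond the two x faces (below 58 mm), and a flat level top with two low screw heads (15 mm across, 2 mm high) near its -x corners. Origin: centre of its underside; z up.
- bore_axis (a point): Point on the axis of the blind bore, level with the casting's flat top, (14, -10, 66) mm in the casting's frame. A round boss, 42 mm across, stands round the bore, 2 to 12 mm above this point (height not known); the stop is to sit on its flat face. The bore is vertical, 12 mm in diameter, 32 to 43 mm deep below the boss's face (not known), with a flat hard bottom. z up.
- stop_center (a point): Centre of the gauge's sliding stop, where it may be gripped from above (any yaw; gripping 5 to 8 mm higher gives the fingers more room over the casting): an upright aluminium cylinder with dark grooves, 32 mm in diameter and 48 mm tall, 24 mm from this point to its flat underside and to its top. It slides along the rod; the rod runs through it and can be seen above and below. z along the rod, away from the tip.
- stop_foot (a point): Centre of the stop's flat underside, which must come to sit on the face of the casting's boss.
- stop (a joint): How far the stop has slid from its stored place towards the rod's tip, 0 to 0.022 m. It is 0 at the start. It stays where it is left by friction: it takes about 7 N along the rod to slide it, the same all the way; at each end of the travel it is stopped hard.
- rod_tip (a point): Centre of the foot of the gauge's rod: a round steel rod 10 mm in diameter, 101 mm long in all, its last 6 mm tapering to a flat 6 mm foot, with a small cap (16 mm across, 3 mm thick) on its upper end. At the start the tip lies 50 mm below the stop's underside, and the cap's underside rests on the stop's top. z along the rod, up towards the cap. The whole gauge weighs about 0.18 kg.
- stand_top (a point): Centre of the top of the gauge stand, fixed to the table: a steel tube 30 mm outside, 16 mm inside, its top 74 mm above the table, on a base plate 90 x 90 x 10 mm. The gauge hangs in it upright, the stop's underside resting on this top, so it is taken out straight up by at least 50 mm.
- flange: Bystander, to be left alone: a flat steel ring lying on the table, 72 mm across, 10 mm thick; origin at its underside.
- weight: Bystander, to be left alone: a brass weight 48 mm across, 46 mm tall; origin at its underside.
- hammer: Bystander, to be left alone: a hammer lying down; origin at its underside.
- brush: Bystander, to be left alone: a hand brush lying down; origin at its underside.
- angle_iron: Bystander, to be left alone: a 120 mm piece of steel angle, 40 mm high; origin at its underside.
- tin: Bystander, to be left alone: a closed grey can, 70 mm across, 85 mm tall; origin at its underside.
- wrench: Bystander, to be left alone: a wrench lying down; origin at its underside.
- offcut: Bystander, to be left alone: a flat brass offcut, 70 x 50 x 12 mm; origin at its underside.
There are look-alikes about, which are no part of the job. Leave any turquoise look-alike of the part that bears stop_center alone. Leave any blue look-alike of the casting alone.

How it is judged:
By the outcome, as a careful person would: the job done as asked, in the order asked, and still so for the second after the job is handed in, with the robot touching nothing.
It also fails if it takes over 61 s, if anything falls off the work surface, if the arm or the gripper's body presses on something with over 40 N, if the wrist force passes 120 N, or if a joint passes its speed limit or range.

## Robot

A 6-joint arm with a two-finger parallel gripper is mounted at the origin on the work surface. World frame = base frame: x ahead of the robot, y to its left, z up, the work surface at z = 0. Lengths are in m, angles in rad, forces in N, time in s.
With the tool pointing down it reaches from about 0.15 to 0.775 m from the base axis. Payload 6.1 kg.
Tool frame: the origin (TCP) lies at the very end of the fingers, on their centre line; the grasp point (between the pads) lies 19 mm behind it; z points along the fingers, x is the direction in which the jaws open and shut, and the axes are right-handed (so a half turn about z gives the same grasp; the last joint's range is limited). The gripper opens to 85 mm and grips with 20 to 120 N. Pads are 22 mm wide; open, the fingers measure 114 mm over their backs; the gripper's body (76 mm by 85 mm) begins 54 mm behind the grasp point. The pads swing forward as they close: fully open they stand 13 mm farther back than shut.
Start: joints at [-1.216, 0.126, -0.04, 1.405, 0, 1.571], TCP at [0.182, -0.492, 0.194] pointing down, gripper open.
Joint ranges: [-2.72, 2.72], [-0.95, 1.95], [-1.27, 1.35], [-1.78, 2.02], [-1.46, 1.47], [-3.14, 3.14]. Speed limits (rad/s): [2.39, 2.39, 3.01, 3.14, 3.14, 3.14].

## Interface

Orientations are given as a rotation vector (axis times angle).
In Python, from station import monitor, read_camera, camera_model, job, boxes_of, pinpoint gives the robot as it stands.
- The arm moves only by the tool jog_arm, never from a script. Its arguments are lists of equal length, an entry for each row: "hand": the opening in per cent of the stroke, from 0 (shut) to 100 (fully open); "linear": the shift along the world's x, y, z in m, a list of three; "delta_rot": the turn, a rotation vector about the world's x, y, z in rad, a list of three. In form: {"hand": [hand, ...], "linear": [[x, y, z], ...], "delta_rot": [[wx, wy, wz], ...]}. A call has 1 to 20 rows; each row shifts and turns the commanded pose from where the row before left it; what a row does not reach is not made up. A row lasts 1/8 s, in which the tool goes at most 62.5 mm and 10.7 degrees, less where a joint would pass 70% of its speed; a pose out of reach is approached as far as the arm can. A call with a gripper value outside its range is refused whole. The fingers move at their own pace and stop on an object; the grip force is fixed at half the most. Time passes only in rows, so rows that do not move let the fingers close. It gives the time, the measured TCP pose, the force and the opening at its end, in the units of the state.
- monitor.state(): the state, without advancing time (a new reading comes with each control period).
- read_camera(name): name is "side" or "top" or "wrist"; returns (picture, depth): 480x640x3 uint8, blue, green, red; 480x640 float32, m along the optical axis (not along the pixel's ray), 0 where there is no reading.
- camera_model(name): a dict with "vfov" (degrees; the focal length in pixels is half the picture's height over the tangent of half this angle, whatever the lens; pixels are square), "cx", "cy" (the principal point, pixels), "D" ([k1, k2, p1, p2, k3] as OpenCV has them; the pictures are not rectified), "R" (3x3) and "t" (3): a world point X has camera coordinates R X + t. Camera axes: x right, y down, z forward; pixel columns grow to the right and rows downward; lengths in m; the calibration is good to about 2 mm. A picture is of the moment at which its call begins: read the wrist's pose just before it. camera_model takes no time and is no camera call; for the wrist camera it gives the pose at the moment of the call.
- job.finish_job(): hands the job in, once; it reports no verdict.
Trained networks look in the newest picture that a camera, given by its name, has taken for a name from the list of things; names that differ only in an ending like _2 or _b are one class to them, and where a whole thing is asked for, a point or a joint stands for the part that bears it (a point fixed in the world has none). Each returns a list of dicts, best first, with "p" (0 to 1); they miss things now and then, are a little off and sometimes report something else, mostly with a low value. They report only what shows in the picture. A call takes as long as a camera call. They do not tell look-alikes from the thing itself.
- boxes_of(camera, name): "pixel" ([column, row] in pixels, amid what is visible of it).
- pinpoint(camera, name): "pixel" ([column, row] in pixels: a listed point, or the origin of a listed thing).
The state is a dict: "time_s": time; "joint_positions": joint angles; "joint_velocities": joint speeds; "joint_torque": joint torques, N m; "tool_pos": TCP position; "orientation": TCP orientation; "force": force on the tool from outside, world axes, zero at the start; "ft_torque": the same for the moment, N m; "grip_width": opening from 0.0 (shut) to 1.0 (fully open).
Only numpy, scipy, OpenCV 4.12 (cv2) and the standard library are available. Lean on these libraries where they do the work, as an engineer would, in place of code of your own. Each camera call takes 0.05 s, during which the arm holds its last target. There are 200 camera calls.

## Working session

There is one attempt and no reset: what is moved stays moved. The work goes in short steps, Python scripts to look and compute and a tool call to move; the robot and the scene stay as the last step left them, time stands still between calls to the robot, and variables do not carry over. Pictures are saved under pics/ and viewed, about 8 in all and at most 12, crops included, and the job is handed in when it is done.

Besides the shell and the picture viewer there is one more tool, called after "Emit:" by a JSON object that holds its "op" and its "data". jog_arm: Moves the arm, as the interface text tells. Its arguments: {"type":"object","properties":{"hand":{"type":"array"},"linear":{"type":"array"},"delta_rot":{"type":"array"}},"required":["hand","linear","delta_rot"]}

```bash
mkdir -p pics; ls
cat > h.py <<'E'
import numpy as np, cv2
from station import monitor, read_camera, camera_model, job, boxes_of, pinpoint
def K(m):
    f=240/np.tan(np.radians(m["vfov"])/2); return np.array([[f,0,m["cx"]],[0,f,m["cy"]],[0,0,1]])
def ray(m,px):
    u=cv2.undistortPoints(np.array([[px]],float),K(m),np.array(m["D"],float))[0,0]
    return np.array([u[0],u[1],1.])
def world(m,px,d):
    R=np.array(m["R"]);return R.T@(ray(m,px)*d-np.array(m["t"]))
def at_z(m,px,z):
    R=np.array(m["R"]);c=-R.T@np.array(m["t"]);r=R.T@ray(m,px);return c+r*(z-c[2])/r[2]
def proj(m,X):
    R=np.array(m["R"],float)
    return cv2.projectPoints(np.array(X,float).reshape(-1,1,3),cv2.Rodrigues(R)[0],np.array(m["t"],float),K(m),np.array(m["D"],float))[0][:,0]
E
python3 - <<'E'
from h import *
for c in ["top","side"]:
    im,d=read_camera(c); m=camera_model(c); cv2.imwrite(f"pics/{c}0.png",im); np.save(f"{c}0.npy",d)
    print(c,-np.array(m["R"]).T@np.array(m["t"]),m["vfov"])
    for n in ["bore_axis","stop_center","stop_foot","stand_top","rod_tip","casting"]:
        for o in pinpoint(c,n)[:3]:
            p=o["pixel"];dd=d[int(p[1])%480,int(p[0])%640]
            print(n,round(o["p"],2),np.round(p,1),np.round(world(m,p,dd),3) if dd>0 else None)
print(monitor.state())
E
```

```text
pics
top [0.4749832  0.0115222  1.02850877] 55.724799536712325
bore_axis 0.73 [224.5 231.2] [0.592 0.208 0.036]
bore_axis 0.66 [249.  315.5] [0.408 0.152 0.005]
stop_center 0.72 [405.6 292.1] [ 0.468 -0.177  0.102]
stop_center 0.67 [406.9 243.5] [ 0.565 -0.175  0.126]
stop_center 0.56 [405.2 242.2] [ 0.567 -0.172  0.124]
stop_foot 0.66 [406.8 242.9] [ 0.566 -0.175  0.124]
stop_foot 0.64 [402.  291.7] [ 0.468 -0.171  0.096]
stand_top 0.63 [404.6 245.1] [ 0.562 -0.171  0.122]
casting 0.94 [244.8 321. ] [0.401 0.152 0.067]
casting 0.73 [225.  243.1] [0.563 0.2   0.066]
casting 0.29 [503.9 288.2] [ 0.479 -0.421  0.007]
side [ 0.45259149 -0.81168617  0.80897396] 52.346560936249254
bore_axis 0.58 [247.5 218.9] [0.405 0.139 0.062]
bore_axis 0.57 [319.  196.1] [0.591 0.208 0.068]
stop_center 0.88 [277.8 313.6] [ 0.461 -0.201  0.097]
stop_foot 0.81 [332.4 308.5] [ 0.566 -0.196  0.093]
stop_foot 0.72 [278.  324.1] [ 0.46  -0.197  0.061]
stop_foot 0.39 [380.8 222.8] [0.744 0.14  0.021]
stand_top 0.78 [333.1 306.1] [ 0.567 -0.196  0.1  ]
rod_tip 0.94 [282.3 335.7] [ 0.467 -0.189  0.013]
casting 0.67 [298.  451.7] [ 0.476 -0.435  0.008]
casting 0.62 [310.9 217.5] [0.565 0.164 0.034]
casting 0.56 [245.8 234.9] [0.399 0.106 0.039]
{'time_s': 0.7, 'joint_positions': array([-1.21600673e+00,  1.25744882e-01, -3.95968385e-02,  1.40539283e+00,
        3.85849381e-06,  1.57079406e+00]), 'joint_velocities': array([ 0.00092375, -0.0003633 , -0.00209572,  0.00121914,  0.00023212,
       -0.00101896]), 'joint_torque': array([-4.65657809e-03, -4.35558915e+01,  3.53024125e+01,  8.12127346e-04,
       -2.34026420e-04,  1.01720539e-05]), 'tool_pos': array([ 0.18237772, -0.49228926,  0.19432491]), 'orientation': array([ 2.57856411e+00, -1.79455000e+00,  8.31100000e-05]), 'force': array([0.46378003, 0.50636748, 1.03386047]), 'ft_torque': array([-0.04530825, -0.03241805, -0.01843641]), 'grip_width': 0.9997081503280157}
```

View pics/top0.png

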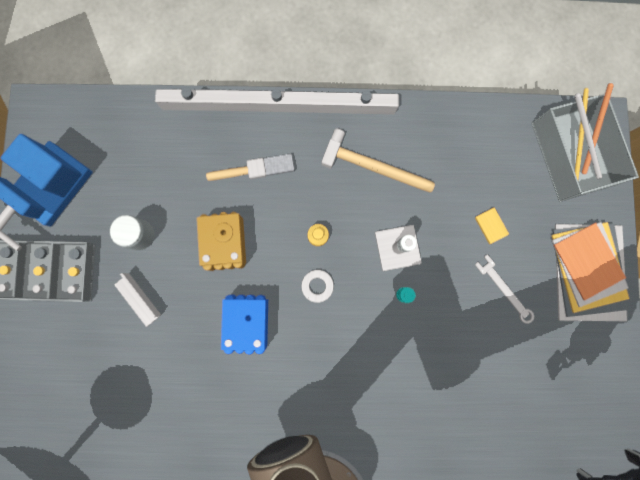

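View pics/side0.png

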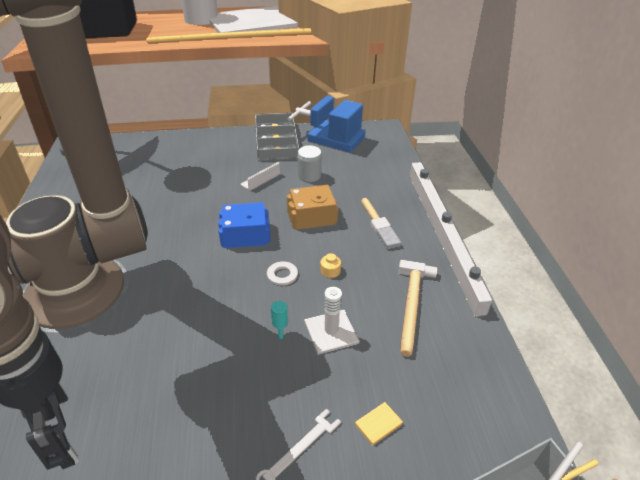

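The bronze casting is at about (222,240) in the top view, with its boss and bore at (225,232). The gauge stands in its holder at (407,243). The turquoise (407,295) and blue (245,325) look-alikes are to be avoided. I'll move above the gauge and look with the wrist camera.

Emit:
{"op": "jog_arm", "data": {"hand": [100,100,100,100,100,100,100,100,100,100,100,100,100,100], "linear": [[0,0,0.03],[0.03,0.025,0.03],[0.03,0.025,0.02],[0.035,0.03,0],[0.035,0.03,0],[0.035,0.03,0],[0.035,0.03,0],[0.035,0.03,0],[0.035,0.03,0],[0.035,0.03,0],[0.035,0.03,0],[0.035,0.025,0],[0.009,0.002,0],[0,0,0]], "delta_rot": [[0,0,0.04],[0,0,0.04],[0,0,0.04],[0,0,0.04],[0,0,0.04],[0,0,0.04],[0,0,0.04],[0,0,0.04],[0,0,0.04],[0,0,0.04],[0,0,0.03],[0,0,0],[0,0,0],[0,0,0]]}}

```text
time_s: 2.45
tool_pos: [0.5665, -0.1753, 0.2738]
orientation: [2.902, -1.202, -0.001]
force: [-0.8, -1.3, 0.9]
grip_width: 1.0
```

```bash
cat > look.py <<'E'
from h import *
import sys
tag=sys.argv[1]; names=sys.argv[2:]
s=monitor.state(); m=camera_model("wrist"); im,d=read_camera("wrist")
cv2.imwrite(f"pics/{tag}.png",im); np.save(f"{tag}.npy",d); np.save(f"{tag}_m.npy",m,allow_pickle=True)
print("t",s["time_s"],"tcp",np.round(s["tool_pos"],4),"rv",np.round(s["orientation"],3),"j",np.round(s["joint_positions"],2))
print("cam",-np.array(m["R"]).T@np.array(m["t"]),"axis",np.array(m["R"])[2])
for n in names:
    for o in pinpoint("wrist",n)[:2]:
        p=o["pixel"];dd=d[int(p[1])%480,int(p[0])%640]
        print(n,round(o["p"],2),np.round(p,1),np.round(world(m,p,dd),4) if dd>0 else None)
E
python3 look.py w1 stop_center stop_foot stand_top
```

```text
t 2.45 tcp [ 0.5665 -0.1753  0.2738] rv [ 2.902e+00 -1.202e+00 -1.000e-03] j [-0.3   0.28  0.32  1.62 -0.    2.06]
cam [ 0.62298933 -0.11835521  0.45289148] axis [-0.22202481 -0.21845155 -0.95025465]
stop_center 0.77 [325.1 201.2] [ 0.5717 -0.1754  0.125 ]
stop_center 0.6 [189.5 202. ] [ 0.46  -0.096  0.031]
stop_foot 0.87 [326.8 192.3] [ 0.5771 -0.1719  0.121 ]
stop_foot 0.68 [208.  214.6] [ 0.4638 -0.1176  0.0328]
stand_top 0.26 [326.5 193. ] [ 0.5768 -0.1719  0.1225]
```

```bash
cat > disc.py <<'E'
from h import *
def cloud(d,m):
    v,u=np.nonzero(d>0); R=np.array(m["R"])
    r=cv2.undistortPoints(np.stack([u,v],1)[:,None].astype(float),K(m),np.array(m["D"],float))[:,0]
    return (np.c_[r,np.ones(len(r))]*d[v,u][:,None]-np.array(m["t"]))@R
def fit(d,m,c,rad,z0,z1):
    P=cloud(d,m);s=(np.hypot(*(P[:,:2]-c).T)<rad)&(P[:,2]>z0)&(P[:,2]<z1);P=P[s]
    (x,y),r=cv2.minEnclosingCircle(P[:,:2].astype(np.float32))
    return len(P),np.round([x,y,r],4),np.round(P.mean(0),4),np.round(np.median(P[:,2]),4)
E
python3 - <<'E'
from disc import *
d=np.load("w1.npy");m=np.load("w1_m.npy",allow_pickle=True).item()
for z in [(.117,.1235),(.1235,.13),(.117,.13)]: print(fit(d,m,[.568,-.175],.03,*z))
d=np.load("top0.npy");m=camera_model("top")
for z in [(.117,.13)]: print(fit(d,m,[.568,-.175],.03,*z))
print("boss top", fit(d,m,[.592,.208],.026,.0675,.09))
P=cloud(d,m);s=(abs(P[:,0]-.592)<.08)&(abs(P[:,1]-.205)<.08)&(P[:,2]>.06)&(P[:,2]<.09);P=P[s]
print(np.histogram(P[:,2],bins=np.arange(.06,.084,.002)))
print(cv2.minAreaRect(P[:,:2].astype(np.float32)))
im=cv2.imread("pics/top0.png");wi=cv2.imread("pics/w1.png")
a=cv2.resize(im[190:290,170:260],None,fx=4,fy=4);b=cv2.resize(wi[100:300,230:430],None,fx=2,fy=2)
cv2.imwrite("pics/c1.png",np.hstack([a,b]))
E
```

```text
(936, array([ 0.568 , -0.1797,  0.0162]), array([ 0.5687, -0.1789,  0.1215]), np.float64(0.1216))
(278, array([ 0.5679, -0.1797,  0.0079]), array([ 0.5681, -0.1795,  0.1246]), np.float64(0.1246))
(1214, array([ 0.568 , -0.1797,  0.0162]), array([ 0.5686, -0.1791,  0.1222]), np.float64(0.1219))
(194, array([ 0.5682, -0.1792,  0.0163]), array([ 0.568 , -0.1786,  0.1221]), np.float64(0.122))
boss top (203, array([0.5911, 0.2078, 0.0254]), array([0.588 , 0.2068, 0.0692]), np.float64(0.069))
(array([ 32, 320, 728, 663, 250,  60,   4,   0,   0,   0,   0,   0]), array([0.06 , 0.062, 0.064, 0.066, 0.068, 0.07 , 0.072, 0.074, 0.076,
       0.078, 0.08 , 0.082, 0.084]))
((0.5727996230125427, 0.21467716991901398), (0.10479201376438141, 0.09172618389129639), 5.9434285163879395)
```

View pics/c1.png

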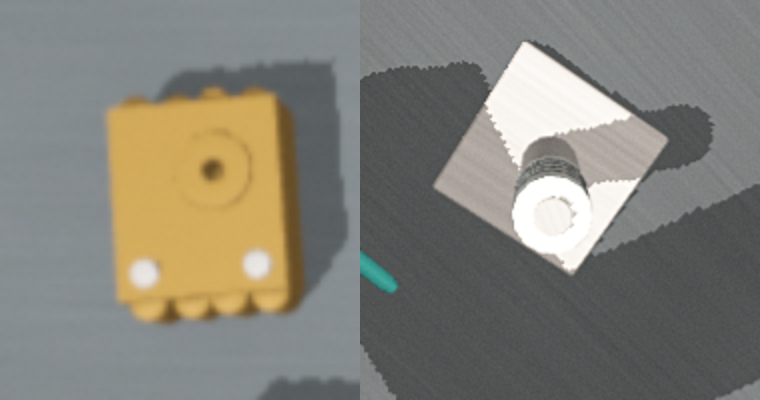

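Emit:
{"op": "jog_arm", "data": {"hand": [100,100,100,100,100,100,100,100,0,0,0,0,0,0,0], "linear": [[0.0015,-0.0042,-0.02],[0,0,-0.03],[0,0,-0.04],[0,0,-0.04],[0,0,-0.03],[0,0,-0.02],[0,0,-0.008],[0,0,0],[0,0,0],[0,0,0],[0,0,0],[0,0,0],[0,0,0],[0,0,0],[0,0,0]], "delta_rot": [[0,0,0],[0,0,0],[0,0,0],[0,0,0],[0,0,0],[0,0,0],[0,0,0],[0,0,0],[0,0,0],[0,0,0],[0,0,0],[0,0,0],[0,0,0],[0,0,0],[0,0,0]]}}

```text
time_s: 4.53
tool_pos: [0.5703, -0.1806, 0.0892]
orientation: [2.902, -1.203, 0.01]
force: [1.4, -1.7, 9.9]
grip_width: 0.0
```

```bash
python3 look.py w2 stop_center
python3 - <<'E'
from h import *
im,d=read_camera("side"); np.save("s2.npy",d)
a=cv2.resize(im[230:400,240:420],None,fx=2.2,fy=2.2);b=cv2.resize(cv2.imread("pics/w2.png"),None,fx=.6,fy=.6)
h=max(a.shape[0],b.shape[0]);pad=lambda x:cv2.copyMakeBorder(x,0,h-x.shape[0],0,0,0)
cv2.imwrite("pics/c2.png",np.hstack([pad(a),pad(b)]))
print(monitor.state())
E
```

```text
t 4.525 tcp [ 0.5703 -0.1806  0.0892] rv [ 2.902 -1.203  0.01 ] j [-0.31  0.28 -0.09  1.2  -0.    2.05]
cam [ 0.6255609  -0.12320886  0.26849376] axis [-0.21554837 -0.22074332 -0.95121569]
stop_center 0.83 [ 95.8 266.7] [ 0.4657 -0.0973  0.0291]
stop_center 0.74 [298.5 291.9] [ 0.5724 -0.1664  0.1226]
{'time_s': 4.675, 'joint_positions': array([-3.06279228e-01,  2.75841251e-01, -8.53210290e-02,  1.20306630e+00,
       -7.19874081e-04,  2.05064455e+00]), 'joint_velocities': array([ 5.86965437e-05, -2.59240878e-05, -1.19818792e-03,  2.72936597e-04,
        4.67072435e-04, -3.82606029e-04]), 'joint_torque': array([ 7.06865564e-01, -4.63982320e+01,  2.89847517e+01,  8.01106710e-01,
        3.43745761e-01,  5.98662766e-03]), 'tool_pos': array([ 0.57030542, -0.18059862,  0.08918753]), 'orientation': array([ 2.9018607 , -1.20323396,  0.01037528]), 'force': array([ 2.43599908, -2.00421602, 11.11564245]), 'ft_torque': array([-0.33812364, -0.33357474,  0.02317301]), 'grip_width': 0.0003418213238107699}
```

View pics/c2.png

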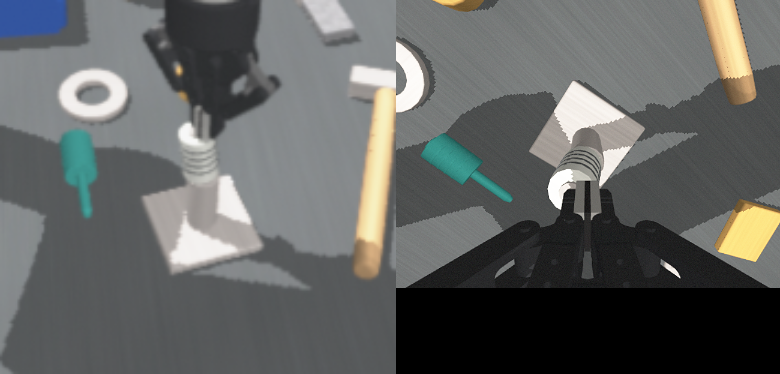

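Run:
```python
from disc import *
d=np.load("w2.npy");m=np.load("w2_m.npy",allow_pickle=True).item();s=monitor.state()
print("proj TCP",proj(m,s["tool_pos"]))
for p in [(317,303),(310,305),(325,305),(317,310),(317,320),(300,310),(280,320),(317,340)]:
    print(p,d[p[1],p[0]],np.round(world(m,p,d[p[1],p[0]]),4))
print(fit(d,m,[.568,-.1795],.03,.115,.13))
m=camera_model("side");d=np.load("s2.npy");print("side TCP",proj(m,s["tool_pos"]))
for p in [(331,288),(328,283),(333,290),(336,285)]: print(p,np.round(world(m,p,d[p[1],p[0]]),4))
P=cloud(d,m);s=(np.hypot(P[:,0]-.568,P[:,1]+.1795)<.03)
for z in np.arange(.07,.18,.006):
    q=P[s&(abs(P[:,2]-z)<.003)]
    if len(q):print(round(z,3),len(q),q.min(0)[:2].round(3),q.max(0)[:2].round(3))
```

```text
proj TCP [[320.61822887 283.68747577]]
(317, 303) 0.1517864 [ 0.5771 -0.1715  0.1311]
(310, 305) 0.14902353 [ 0.5758 -0.1694  0.1338]
(325, 305) 0.14828858 [ 0.5797 -0.1728  0.1345]
(317, 310) 0.14539051 [ 0.5775 -0.1711  0.1376]
(317, 320) 0.1395473 [ 0.5773 -0.1713  0.1439]
(300, 310) 0.14583325 [ 0.5733 -0.1671  0.1372]
(280, 320) 0.14737715 [ 0.5656 -0.165   0.1369]
(317, 340) 0.1279364 [ 0.5773 -0.1713  0.1561]
(2784, array([ 0.5643, -0.1736,  0.0179]), array([ 0.565 , -0.1661,  0.1215]), np.float64(0.1214))
side TCP [[333.25336581 303.56780237]]
(331, 288) [ 0.5627 -0.19    0.1442]
(328, 283) [ 0.5576 -0.184   0.1521]
(333, 290) [ 0.5662 -0.1924  0.141 ]
(336, 285) [ 0.5713 -0.1932  0.1547]
0.07 39 [ 0.554 -0.197] [ 0.583 -0.178]
0.076 39 [ 0.552 -0.196] [ 0.583 -0.178]
0.082 28 [ 0.55  -0.195] [ 0.579 -0.179]
0.088 31 [ 0.55  -0.194] [ 0.579 -0.18 ]
0.094 38 [ 0.55  -0.194] [ 0.579 -0.181]
0.1 39 [ 0.55  -0.194] [ 0.579 -0.181]
0.106 38 [ 0.548 -0.192] [ 0.579 -0.175]
0.112 40 [ 0.548 -0.193] [ 0.58  -0.174]
0.118 48 [ 0.548 -0.191] [ 0.579 -0.16 ]
0.124 65 [ 0.548 -0.191] [ 0.574 -0.161]
0.13 14 [ 0.557 -0.192] [ 0.571 -0.178]
0.136 25 [ 0.557 -0.193] [ 0.58  -0.176]
0.142 35 [ 0.557 -0.197] [ 0.585 -0.179]
0.148 34 [ 0.557 -0.196] [ 0.584 -0.175]
0.154 35 [ 0.557 -0.195] [ 0.582 -0.177]
0.16 29 [ 0.556 -0.197] [ 0.577 -0.178]
0.166 12 [ 0.55  -0.195] [ 0.574 -0.168]
0.172 51 [ 0.544 -0.207] [ 0.579 -0.17 ]
0.178 81 [ 0.54  -0.207] [ 0.589 -0.168]
```

View pics/w2.png

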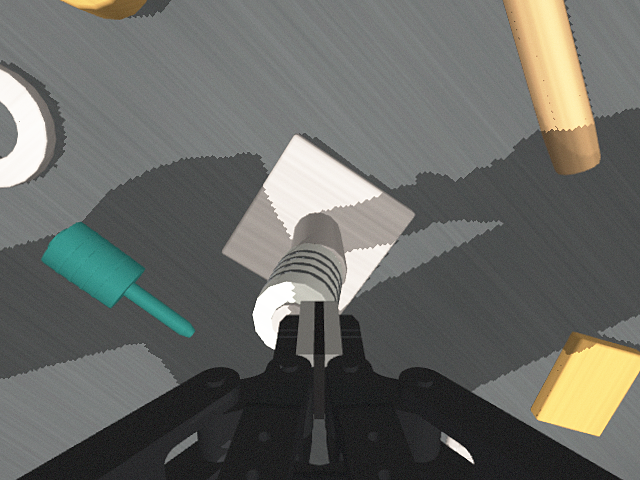

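The fingers shut above the gauge. Their real tips are at z≈0.127, while the reported TCP is at 0.089, and they rest on the cap with about 10 N. I'll back off, open and measure this offset.

Emit:
{"op": "jog_arm", "data": {"hand": [0,0,100,100,100,100,100,100], "linear": [[0,0,0.01],[0,0,0.02],[0,0,0.02],[0,0,0],[0,0,0],[0,0,0],[0,0,0],[0,0,0]], "delta_rot": [[0,0,0],[0,0,0],[0,0,0],[0,0,0],[0,0,0],[0,0,0],[0,0,0],[0,0,0]]}}

```text
time_s: 5.68
tool_pos: [0.5677, -0.1794, 0.1359]
orientation: [2.902, -1.203, -0.001]
force: [-0.1, -0.6, 0.1]
grip_width: 1.0
```

```bash
python3 look.py w3 stop_center
python3 - <<'E'
from disc import *
d=np.load("w3.npy");m=np.load("w3_m.npy",allow_pickle=True).item();s=monitor.state()
print(s["force"],s["grip_width"],"proj TCP",proj(m,s["tool_pos"]))
print(fit(d,m,[.568,-.1795],.03,.117,.1235));print(fit(d,m,[.568,-.1795],.03,.1235,.13))
im=cv2.imread("pics/w3.png")
# nearest things = fingers
P=cloud(d,m); c=s["tool_pos"]; q=P[(np.hypot(*(P[:,:2]-c[:2]).T)<.08)&(P[:,2]>.128)]
t=np.array([np.cos(-np.pi/4),np.sin(-np.pi/4)])   # jaw axis
a=(q[:,:2]-c[:2])@t; b=(q[:,:2]-c[:2])@np.array([t[1],-t[0]])
for lo in np.arange(-.08,.08,.01):
    k=(a>=lo)&(a<lo+.01)
    if k.sum()>5: print(round(lo,3),k.sum(),"zmin",np.percentile(q[k,2],1).round(4),"b",b[k].min().round(3),b[k].max().round(3))
E
```

```text
t 5.675 tcp [ 0.5677 -0.1794  0.1359] rv [ 2.902e+00 -1.203e+00 -1.000e-03] j [-0.31  0.26  0.    1.31 -0.    2.05]
cam [ 0.62414947 -0.12254836  0.31503226] axis [-0.2218075  -0.2180817  -0.95039034]
stop_center 0.87 [315.  253.5] [ 0.5728 -0.1706  0.123 ]
stop_center 0.73 [132.3 238.8] [ 0.4653 -0.0961  0.029 ]
[ 0.24944664 -0.06877729 -0.18138494] 0.998691589341532 proj TCP [[320.83092001 283.78211535]]
(2408, array([ 0.5674, -0.178 ,  0.0163]), array([ 0.5683, -0.1769,  0.1214]), np.float64(0.1215))
(744, array([ 0.5641, -0.1784,  0.011 ]), array([ 0.5674, -0.1777,  0.1246]), np.float64(0.1245))
-0.08 58 zmin 0.231 b -0.014 -0.012
-0.07 3687 zmin 0.2287 b -0.015 0.001
-0.06 3852 zmin 0.195 b -0.015 0.004
-0.05 7447 zmin 0.1876 b -0.018 0.011
-0.04 2729 zmin 0.2368 b -0.019 -0.011
-0.03 1298 zmin 0.2473 b -0.019 -0.01
-0.02 838 zmin 0.2448 b -0.013 -0.009
-0.01 986 zmin 0.2451 b -0.013 -0.009
-0.0 1033 zmin 0.2452 b -0.013 -0.009
0.01 699 zmin 0.2446 b -0.019 -0.009
0.02 1582 zmin 0.2458 b -0.019 -0.016
0.03 2684 zmin 0.2347 b -0.019 -0.011
0.04 7487 zmin 0.1874 b -0.017 0.011
0.05 4132 zmin 0.195 b -0.015 0.004
0.06 3207 zmin 0.2286 b -0.015 0.0
0.07 27 zmin 0.2311 b -0.013 -0.011
```

View pics/w3.png

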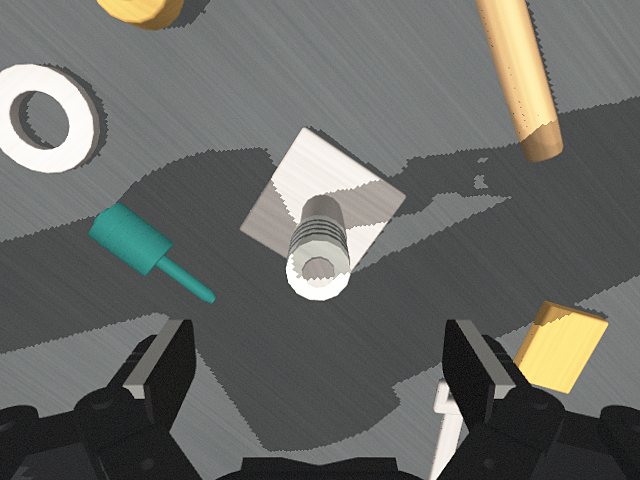

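The real fingertips are about 38.5 mm behind the reported TCP when shut (51.6 mm when open). Both other axes agree, and the gauge is still upright in its stand. I'll command a TCP of z ≈ 0.045 for the grasp.

Emit:
{"op": "jog_arm", "data": {"hand": [100,100,100,100,100,0,0,0,0,0,0], "linear": [[0,0.0007,-0.025],[0,0,-0.03],[0,0,-0.025],[0,0,-0.011],[0,0,0],[0,0,0],[0,0,0],[0,0,0],[0,0,0],[0,0,0],[0,0,0]], "delta_rot": [[0,0,0],[0,0,0],[0,0,0],[0,0,0],[0,0,0],[0,0,0],[0,0,0],[0,0,0],[0,0,0],[0,0,0],[0,0,0]]}}

```text
time_s: 7.15
tool_pos: [0.5684, -0.1789, 0.0462]
orientation: [-2.902, 1.203, -0.002]
force: [-0.6, 0.7, 7.1]
grip_width: 0.366
```

Emit:
{"op": "jog_arm", "data": {"hand": [0,0,0,0,0,0,0,0,0,0,0,0,0,0,0,0,0,0,0], "linear": [[0,0,0.01],[0,0,0.02],[0,0,0.03],[0,0,0.03],[0,0,0.03],[0,0,0.01],[0,0.02,0],[-0.002,0.035,0],[-0.002,0.035,0],[-0.002,0.035,0],[-0.002,0.035,0],[-0.002,0.035,0],[-0.002,0.035,0],[-0.002,0.035,0],[-0.002,0.035,0],[-0.002,0.03,0],[0,0.014,0],[0,0,0],[0,0,0]], "delta_rot": [[0,0,0],[0,0,0],[0,0,0],[0,0,0],[0,0,0],[0,0,0],[0,0,0],[0,0,0],[0,0,0],[0,0,0],[0,0,0],[0,0,0],[0,0,0],[0,0,0],[0,0,0],[0,0,0],[0,0,0],[0,0,0],[0,0,0]]}}

```text
time_s: 9.52
tool_pos: [0.5497, 0.1645, 0.1749]
orientation: [2.901, -1.204, -0.001]
force: [0.5, -0.2, -1.7]
grip_width: 0.356
```

```bash
python3 look.py w4 bore_axis rod_tip stop_foot stop_center casting; python3 -c "
from h import *
print(monitor.state())"
```

```text
t 9.525 tcp [0.5497 0.1645 0.1749] rv [ 2.901e+00 -1.204e+00 -1.000e-03] j [ 0.29  0.22  0.03  1.38 -0.    2.65]
cam [0.60617779 0.22148148 0.35400469] axis [-0.22195701 -0.21870277 -0.9502127 ]
bore_axis 0.69 [319.  138.6] [0.5861 0.2021 0.0374]
bore_axis 0.65 [208.2 359.1] [0.4029 0.1443 0.0573]
rod_tip 0.55 [313.5 263.8] [0.5499 0.1695 0.1598]
stop_foot 0.77 [317.1 312.5] [0.56   0.1766 0.2325]
stop_foot 0.67 [458.7 462.1] [0.5681 0.1328 0.2656]
stop_center 0.82 [318.5 343.7] [0.5597 0.1756 0.249 ]
stop_center 0.58 [441.7 453.2] [0.5777 0.1611 0.2901]
casting 0.69 [212.5 323. ] [0.4358 0.165  0.0673]
casting 0.64 [298.1 134.5] [0.5805 0.2155 0.0694]
{'time_s': 9.825, 'joint_positions': array([ 2.90763798e-01,  2.19620675e-01,  3.16756930e-02,  1.38265593e+00,
       -3.45360269e-05,  2.64859691e+00]), 'joint_velocities': array([ 0.00374644,  0.00082017,  0.00124575, -0.00189044,  0.00085042,
        0.00120549]), 'joint_torque': array([-2.07137913e-03, -5.07627404e+01,  3.61913252e+01,  2.29766672e-03,
       -1.10839330e-03, -9.19219201e-04]), 'tool_pos': array([0.5500241 , 0.16457986, 0.17540219]), 'orientation': array([-2.90137779e+00,  1.20457597e+00, -2.72134910e-04]), 'force': array([ 0.41302641,  0.49914284, -2.07220073]), 'ft_torque': array([ 0.02472958, -0.02468597, -0.04050446]), 'grip_width': 0.3592078844859463}
```

View pics/w4.png

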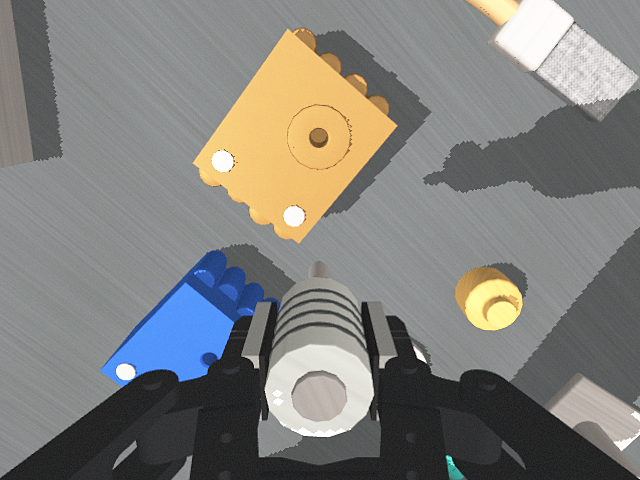

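The image shows the gauge held straight, with the rod tip at (319,265). The bronze boss and bore are at (319,137), and the blue look-alike is well to the left. I'll fit the gauge axis and the bore.

```bash
cat > fit.py <<'E'
from disc import *
import sys
from scipy.optimize import least_squares
tag=sys.argv[1];d=np.load(tag+".npy");m=np.load(tag+"_m.npy",allow_pickle=True).item()
im=cv2.imread(f"pics/{tag}.png");P=cloud(d,m);c=np.array([float(sys.argv[2]),float(sys.argv[3])]);zs=float(sys.argv[4])
b=proj(m,[.589,.2045,.071])[0]; print("bore guess px",b)
r=np.hypot(P[:,0]-.589,P[:,1]-.2045)
print("boss z",np.median(P[(r>.010)&(r<.017),2]),"top z",np.median(P[(r>.025)&(r<.032)&(P[:,2]>.05),2]))
zf=np.median(P[(r>.010)&(r<.017),2])
g=cv2.cvtColor(im,cv2.COLOR_BGR2GRAY); yy,xx=np.mgrid[:480,:640]
k=(np.hypot(xx-b[0],yy-b[1])<18)
dark=k&(g<0.65*np.median(g[k]));v,u=np.nonzero(dark)
(cx,cy),rr=cv2.minEnclosingCircle(np.stack([u,v],1).astype(np.float32));print("bore px",cx,cy,rr,"bore world",at_z(m,(cx,cy),zf))
# stop cylinder: side surface
for lo,hi,R,w in [(zs-.022,zs+.02,.016,.026),(zs-.068,zs-.028,.005,.014)]:
    q=P[(np.hypot(*(P[:,:2]-c).T)<w)&(P[:,2]>lo)&(P[:,2]<hi)]
    # drop fingers: keep band about the camera side
    t=np.array([.7071,-.7071]);q=q[abs((q[:,:2]-c)@t)<R*.85]
    f=lambda p:np.hypot(q[:,0]-p[0]-p[2]*(q[:,2]-zs),q[:,1]-p[1]-p[3]*(q[:,2]-zs))-R
    s=least_squares(f,[*c,0,0],loss="soft_l1",f_scale=.0005);print("axis at zs",s.x[:2],"slope",s.x[2:],len(q),"rms",np.sqrt(np.mean(s.fun**2)), "at tip",s.x[:2]-s.x[2:]*.074)
q=P[(np.hypot(*(P[:,:2]-c).T)<.015)&(P[:,2]<zs+.035)]
print("tops",np.round(np.percentile(q[:,2],[1,50,80,95]),4))
E
python3 fit.py w4 .5497 .1645 .2265
```

```text
bore guess px [319.45495671 137.43191781]
boss z 0.06857418928159054 top z 0.06559637068009427
bore px 318.39141845703125 137.471435546875 9.824173927307129 bore world [0.58834746 0.20482579 0.06857419]
axis at zs [0.54884755 0.16485706] slope [ 0.00390798 -0.00020829] 4587 rms 0.00032248850686129063 at tip [0.54855836 0.16487248]
axis at zs [0.54938792 0.16501671] slope [0.01111829 0.0005167 ] 240 rms 0.00020606515494228585 at tip [0.54856516 0.16497847]
tops [0.0003 0.2504 0.2526 0.2536]
```

Emit:
{"op": "jog_arm", "data": {"hand": [0,0,0,0,0,0,0,0], "linear": [[0.0198,0.02,0],[0.02,0.02,0],[0,0,-0.02],[0,0,-0.025],[0,0,-0.015],[0,0,-0.008],[0,0,0],[0,0,0]], "delta_rot": [[0,0,0],[0,0,0],[0,0,0],[0,0,0],[0,0,0],[0,0,0],[0,0,0],[0,0,0]]}}

```text
time_s: 10.82
tool_pos: [0.5902, 0.2053, 0.1083]
orientation: [-2.901, 1.203, -0.002]
force: [0.2, 0.1, -2.9]
grip_width: 0.361
```

```bash
python3 look.py w5 bore_axis; python3 fit.py w5 .5884 .2048 .1585
python3 - <<'E'
from h import *
im,d=read_camera("side"); cv2.imwrite("pics/s5.png",im)
a=cv2.resize(im[130:250,260:380],None,fx=3.5,fy=3.5)
b=cv2.imread("pics/w5.png")[80:360,180:460];b=cv2.resize(b,(420,420))
im,d=read_camera("top");cv2.imwrite("pics/t5.png",im)
cv2.imwrite("pics/c5.png",np.hstack([a[:420],b[:420,:375]]))
E
```

```text
t 10.825 tcp [0.5902 0.2053 0.1083] rv [-2.901e+00  1.203e+00 -2.000e-03] j [0.33 0.32 0.02 1.27 0.   2.69]
cam [0.64626918 0.26214356 0.28754503] axis [-0.21992884 -0.2177778  -0.95089649]
bore_axis 0.88 [320.6 254.9] [0.5849 0.1998 0.0496]
bore guess px [319.92596942 257.76088505]
boss z 0.18313805371919392 top z 0.19881009053625986
bore px 318.25 255.0 10.077921867370605 bore world [0.61889006 0.2351984  0.18313805]
axis at zs [0.58922924 0.20562286] slope [ 0.00455317 -0.00076805] 4461 rms 0.000322206446911111 at tip [0.58889231 0.2056797 ]
axis at zs [0.58969803 0.20594222] slope [0.00799941 0.00175209] 258 rms 0.0002095688331066375 at tip [0.58910608 0.20581256]
tops [0.0463 0.1837 0.1859 0.187 ]
```

View pics/c5.png

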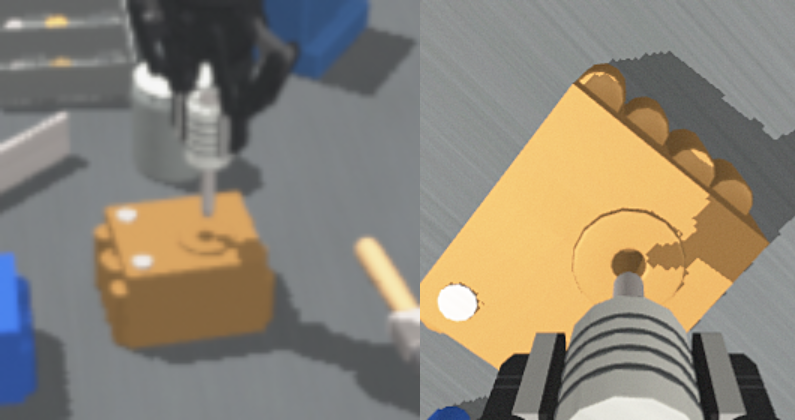

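Run:
```python
from disc import *
from scipy.optimize import minimize
outs=[]
for tag in ["w4","w5"]:
    m=np.load(tag+"_m.npy",allow_pickle=True).item();im=cv2.imread(f"pics/{tag}.png")
    zf=.0688;s=.00015;n=400;c0=np.array([.5885,.205])
    j,i=np.mgrid[:n,:n];X=np.stack([c0[0]+(n/2-j)*s,c0[1]+(n/2-i)*s,np.full(j.shape,zf)],-1).reshape(-1,3)
    uv=proj(m,X).reshape(n,n,2).astype(np.float32)
    w=cv2.remap(im,uv[...,0],uv[...,1],cv2.INTER_CUBIC)
    g=cv2.GaussianBlur(cv2.cvtColor(w,cv2.COLOR_BGR2GRAY),(0,0),2).astype(np.float32)
    a=np.radians(np.arange(0,360,2))
    def samp(cx,cy,r,a): return cv2.remap(g,(cx+r*np.cos(a)).astype(np.float32)[None],(cy+r*np.sin(a)).astype(np.float32)[None],cv2.INTER_LINEAR)[0]
    for name,R,sel in [("bore",.006/s,slice(None)),("boss",.021/s,slice(None))]:
        best=None
        # use only angles away from the gauge (gauge lies toward image right/down => -x-y => +j,+i)
        aa=a if tag=="w4" else a[(np.degrees(a)>100)&(np.degrees(a)<350)] if name=="bore" else a[(np.degrees(a)>120)&(np.degrees(a)<330)]
        for cx in np.arange(180,221,1.):
            for cy in np.arange(180,221,1.):
                if name=="bore": v=np.mean(np.clip(samp(cx,cy,R+4,aa)-samp(cx,cy,R-4,aa),0,60))
                else: v=np.mean(np.clip((samp(cx,cy,R+6,aa)+samp(cx,cy,R-6,aa))/2-samp(cx,cy,R,aa),-5,25))
                if best is None or v>best[0]: best=(v,cx,cy)
        v,cx,cy=best;print(tag,name,v,np.round([c0[0]+(n/2-cy)*s,c0[1]+(n/2-cx)*s],4))
        cv2.circle(w,(int(cx),int(cy)),int(R),(255,0,0) if name=="bore" else (0,255,0),1)
    tip=(.5888,.2056)
    cv2.drawMarker(w,(int(n/2-(tip[1]-c0[1])/s),int(n/2-(tip[0]-c0[0])/s)),(0,0,255),0,8)
    outs.append(w)
cv2.imwrite("pics/c6.png",np.hstack(outs))
```

```text
w4 bore 59.87253 [0.5885 0.2052]
w4 boss 10.166723 [0.5882 0.2042]
w5 bore 59.858006 [0.5886 0.2053]
w5 boss 18.747746 [0.5884 0.2044]
```

View pics/c6.png

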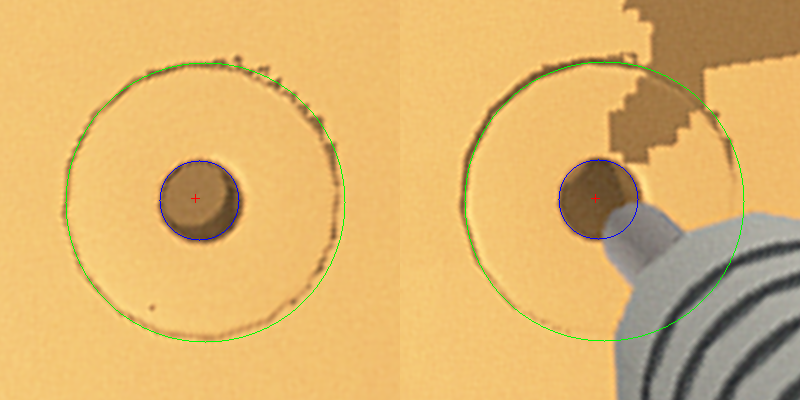

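The bore fits at (0.5885, 0.2052) and the tip at (0.589, 0.2057), so I'll correct by −0.5 mm in x and y and enter the bore.

Emit:
{"op": "jog_arm", "data": {"hand": [0,0,0,0,0,0,0], "linear": [[-0.0005,-0.0005,-0.006],[0,0,-0.006],[0,0,-0.005],[0,0,-0.005],[0,0,-0.005],[0,0,-0.005],[0,0,0]], "delta_rot": [[0,0,0],[0,0,0],[0,0,0],[0,0,0],[0,0,0],[0,0,0],[0,0,0]]}}

```text
time_s: 11.9
tool_pos: [0.5889, 0.2046, 0.0747]
orientation: [2.902, -1.203, -0.001]
force: [-0.9, -0.5, -1.9]
grip_width: 0.36
```

Emit:
{"op": "jog_arm", "data": {"hand": [0,0,0,0,0], "linear": [[0,0,-0.004],[0,0,-0.004],[0,0,-0.003],[0,0,-0.001],[0,0,0]], "delta_rot": [[0,0,0],[0,0,0],[0,0,0],[0,0,0],[0,0,0]]}}

```text
time_s: 12.52
tool_pos: [0.5891, 0.2047, 0.0632]
orientation: [2.902, -1.203, -0.0]
force: [-0.1, -0.9, -1.5]
grip_width: 0.367
```

Emit:
{"op": "jog_arm", "data": {"hand": [0,0,0,0], "linear": [[0,0,-0.001],[0,0,-0.001],[0,0,-0.001],[0,0,0]], "delta_rot": [[0,0,0],[0,0,0],[0,0,0],[0,0,0]]}}

```text
time_s: 13.02
tool_pos: [0.5891, 0.2047, 0.0602]
orientation: [2.902, -1.203, -0.0]
force: [0.4, 0.3, -2.1]
grip_width: 0.361
```

Emit:
{"op": "jog_arm", "data": {"hand": [0,0,0,0], "linear": [[0,0,-0.001],[0,0,-0.001],[0,0,-0.001],[0,0,0]], "delta_rot": [[0,0,0],[0,0,0],[0,0,0],[0,0,0]]}}

```text
time_s: 13.52
tool_pos: [0.5895, 0.2049, 0.0584]
orientation: [-2.901, 1.203, -0.001]
force: [-1.9, -0.5, 4.6]
grip_width: 0.365
```

The force rose to about +6.6 N at tip z≈0.036, 33 mm below the face, which is a plausible bottom. Next I'll slide the stop and watch for the friction plateau.

Emit:
{"op": "jog_arm", "data": {"hand": [0,0,0,0], "linear": [[0,0,-0.001],[0,0,-0.001],[0,0,-0.001],[0,0,0]], "delta_rot": [[0,0,0],[0,0,0],[0,0,0],[0,0,0]]}}

```text
time_s: 14.02
tool_pos: [0.5895, 0.2049, 0.0554]
orientation: [-2.901, 1.203, -0.001]
force: [-1.7, -1.3, 5.5]
grip_width: 0.359
```

Emit:
{"op": "jog_arm", "data": {"hand": [0,0,0,0,0], "linear": [[0,0,-0.001],[0,0,-0.001],[0,0,-0.001],[0,0,-0.001],[0,0,0]], "delta_rot": [[0,0,0],[0,0,0],[0,0,0],[0,0,0],[0,0,0]]}}

```text
time_s: 14.65
tool_pos: [0.5894, 0.2049, 0.0514]
orientation: [-2.901, 1.203, -0.001]
force: [-1.7, -0.7, 4.5]
grip_width: 0.358
```

```bash
python3 look.py w7; python3 fit.py w7 .588 .2048 .1055;  python3 - <<'E'
from h import *
print(monitor.state()["force"])
a=cv2.imread("pics/w7.png")[150:480,150:490]
cv2.imwrite("pics/c7.png",cv2.resize(a,None,fx=1.5,fy=1.5))
E
```

```text
t 14.65 tcp [0.5894 0.2049 0.0514] rv [-2.901e+00  1.203e+00 -1.000e-03] j [ 0.33  0.34 -0.08  1.15  0.    2.69]
cam [0.64558172 0.26168785 0.2306274 ] axis [-0.22004807 -0.21777235 -0.95087016]
bore guess px [320.53250485 304.49083248]
boss z 0.12548671062816985 top z 0.13868274281602597
bore px 320.50518798828125 304.4676208496094 17.87943458557129 bore world [0.6083131  0.22403048 0.12548671]
axis at zs [0.58851686 0.20513276] slope [ 0.00343567 -0.00256845] 4876 rms 0.0005378791670312696 at tip [0.58826262 0.20532282]
axis at zs [0.59706154 0.22720096] slope [0.09124716 0.44179396] 101 rms 0.0007276678552015553 at tip [0.59030925 0.19450821]
tops [0.068  0.1271 0.137  0.1378]
[-2.56529693 -0.52410592  5.39041462]
```

View pics/c7.png

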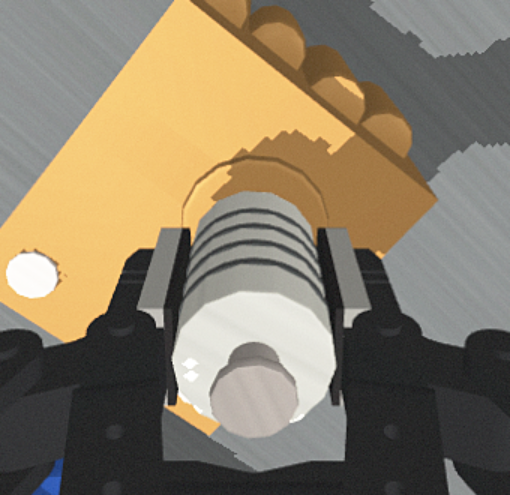

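The picture shows the cap raised above the stop by about 7 mm and the force steady at about +5 N, so the rod is on the bottom and the stop is sliding. I'll continue to the face.

Emit:
{"op": "jog_arm", "data": {"hand": [0,0,0,0,0,0,0,0], "linear": [[0,0,-0.001],[0,0,-0.001],[0,0,-0.001],[0,0,-0.001],[0,0,-0.001],[0,0,-0.001],[0,0,-0.001],[0,0,0]], "delta_rot": [[0,0,0],[0,0,0],[0,0,0],[0,0,0],[0,0,0],[0,0,0],[0,0,0],[0,0,0]]}}

```text
time_s: 15.7
tool_pos: [0.5894, 0.2049, 0.0444]
orientation: [-2.901, 1.203, -0.001]
force: [-2.3, -0.8, 5.1]
grip_width: 0.363
```

Emit:
{"op": "jog_arm", "data": {"hand": [0,0,0], "linear": [[0,0,-0.0007],[0,0,-0.0007],[0,0,0]], "delta_rot": [[0,0,0],[0,0,0],[0,0,0]]}}

```text
time_s: 16.08
tool_pos: [0.5894, 0.2048, 0.043]
orientation: [-2.901, 1.203, -0.001]
force: [-2.8, 0.0, 5.4]
grip_width: 0.355
```

Emit:
{"op": "jog_arm", "data": {"hand": [0,0], "linear": [[0,0,-0.0007],[0,0,0]], "delta_rot": [[0,0,0],[0,0,0]]}}

```text
time_s: 16.32
tool_pos: [0.5895, 0.2049, 0.0423]
orientation: [-2.901, 1.203, -0.001]
force: [-1.4, -0.9, 5.9]
grip_width: 0.363
```

Emit:
{"op": "jog_arm", "data": {"hand": [0,0], "linear": [[0,0,-0.0007],[0,0,0]], "delta_rot": [[0,0,0],[0,0,0]]}}

```text
time_s: 16.58
tool_pos: [0.5895, 0.2048, 0.0416]
orientation: [-2.901, 1.203, -0.002]
force: [-1.6, -1.0, 5.3]
grip_width: 0.361
```

Emit:
{"op": "jog_arm", "data": {"hand": [0,0], "linear": [[0,0,-0.0007],[0,0,0]], "delta_rot": [[0,0,0],[0,0,0]]}}

```text
time_s: 16.82
tool_pos: [0.5895, 0.2049, 0.0413]
orientation: [-2.901, 1.203, -0.002]
force: [-3.0, -0.8, 7.5]
grip_width: 0.359
```

Emit:
{"op": "jog_arm", "data": {"hand": [0,0], "linear": [[0,0,-0.0007],[0,0,0]], "delta_rot": [[0,0,0],[0,0,0]]}}

```text
time_s: 17.08
tool_pos: [0.5895, 0.2049, 0.0412]
orientation: [-2.901, 1.202, -0.002]
force: [-4.3, -2.2, 10.6]
grip_width: 0.357
```

Emit:
{"op": "jog_arm", "data": {"hand": [0,0], "linear": [[0,0,-0.0005],[0,0,0]], "delta_rot": [[0,0,0],[0,0,0]]}}

```text
time_s: 17.32
tool_pos: [0.5895, 0.2049, 0.0412]
orientation: [-2.901, 1.202, -0.003]
force: [-5.4, -2.3, 14.2]
grip_width: 0.364
```

The stop landed at TCP z 0.0412. I'll add a touch and hold for 2.5 s.

Emit:
{"op": "jog_arm", "data": {"hand": [0,0,0,0,0,0,0,0,0,0,0,0,0,0,0,0,0,0,0,0], "linear": [[0,0,-0.0002],[0,0,0],[0,0,0],[0,0,0],[0,0,0],[0,0,0],[0,0,0],[0,0,0],[0,0,0],[0,0,0],[0,0,0],[0,0,0],[0,0,0],[0,0,0],[0,0,0],[0,0,0],[0,0,0],[0,0,0],[0,0,0],[0,0,0]], "delta_rot": [[0,0,0],[0,0,0],[0,0,0],[0,0,0],[0,0,0],[0,0,0],[0,0,0],[0,0,0],[0,0,0],[0,0,0],[0,0,0],[0,0,0],[0,0,0],[0,0,0],[0,0,0],[0,0,0],[0,0,0],[0,0,0],[0,0,0],[0,0,0]]}}

```text
time_s: 19.82
tool_pos: [0.5895, 0.2049, 0.0412]
orientation: [-2.9, 1.202, -0.003]
force: [-6.6, -2.0, 14.6]
grip_width: 0.36
```

Emit:
{"op": "jog_arm", "data": {"hand": [0,0,0,0], "linear": [[0,0,0.0008],[0,0,0.0007],[0,0,0],[0,0,0]], "delta_rot": [[0,0,0],[0,0,0],[0,0,0],[0,0,0]]}}

```text
time_s: 20.32
tool_pos: [0.5895, 0.2049, 0.0412]
orientation: [-2.901, 1.203, -0.002]
force: [-2.2, -1.0, 7.8]
grip_width: 0.361
```

Emit:
{"op": "jog_arm", "data": {"hand": [0,40,45,55,100,100,100,100], "linear": [[0,0,0.0006],[0,0,0],[0,0,0],[0,0,0],[0,0,0],[0,0,0],[0,0,0],[0,0,0]], "delta_rot": [[0,0,0],[0,0,0],[0,0,0],[0,0,0],[0,0,0],[0,0,0],[0,0,0],[0,0,0]]}}

```text
time_s: 21.32
tool_pos: [0.5892, 0.2047, 0.0405]
orientation: [2.902, -1.203, 0.0]
force: [-0.5, -0.2, -0.4]
grip_width: 1.005
```

Emit:
{"op": "jog_arm", "data": {"hand": [100,100,100,100,100,100,100], "linear": [[0,0,0.01],[0,0,0.025],[0,0,0.03],[0,0,0.03],[-0.02,-0.02,0.03],[-0.02,-0.02,0],[0,0,0]], "delta_rot": [[0,0,0],[0,0,0],[0,0,0],[0,0,0],[0,0,0],[0,0,0],[0,0,0]]}}

```text
time_s: 22.2
tool_pos: [0.5487, 0.1639, 0.1673]
orientation: [-2.9, 1.204, -0.002]
force: [0.9, 0.7, 0.1]
grip_width: 0.998
```

```bash
python3 look.py w8 stop_foot
python3 - <<'E'
from disc import *
d=np.load("w8.npy");m=np.load("w8_m.npy",allow_pickle=True).item()
P=cloud(d,m)
print("stop top",fit(d,m,[.588,.205],.02,.108,.123)); print("cap",fit(d,m,[.588,.205],.02,.13,.145))
r=np.hypot(P[:,0]-.5885,P[:,1]-.2052);print("boss z",np.median(P[(r>.0175)&(r<.0205)&(P[:,2]<.08),2]))
q=P[(r<.015)&(P[:,2]>.112)&(P[:,2]<.12)];A=np.c_[q[:,:2]-[.5885,.2052],np.ones(len(q))];print("plane slope",np.linalg.lstsq(A,q[:,2],rcond=None)[0])
a=cv2.imread("pics/w8.png");im,_=read_camera("side")
cv2.imwrite("pics/c8.png",np.hstack([cv2.resize(a[0:400,120:520],None,fx=1,fy=1),cv2.resize(im[130:250,260:380],(400,400))]))
E
```

```text
t 22.2 tcp [0.5487 0.1639 0.1673] rv [-2.900e+00  1.204e+00 -2.000e-03] j [ 0.29  0.22  0.01  1.36 -0.    2.65]
cam [0.60470818 0.22066829 0.34659986] axis [-0.21961374 -0.21754225 -0.95102323]
stop_foot 0.65 [462.7 470. ] [0.5786 0.1594 0.2871]
stop_foot 0.5 [299.3 135.8] [0.5845 0.2152 0.117 ]
stop top (2007, array([0.589, 0.205, 0.016]), array([0.5897, 0.206 , 0.1166]), np.float64(0.1167))
cap (830, array([0.589 , 0.2046, 0.008 ]), array([0.5891, 0.2048, 0.1373]), np.float64(0.1373))
boss z 0.06825605067607382
plane slope [-0.00563858  0.00362023  0.11671699]
```

View pics/c8.png

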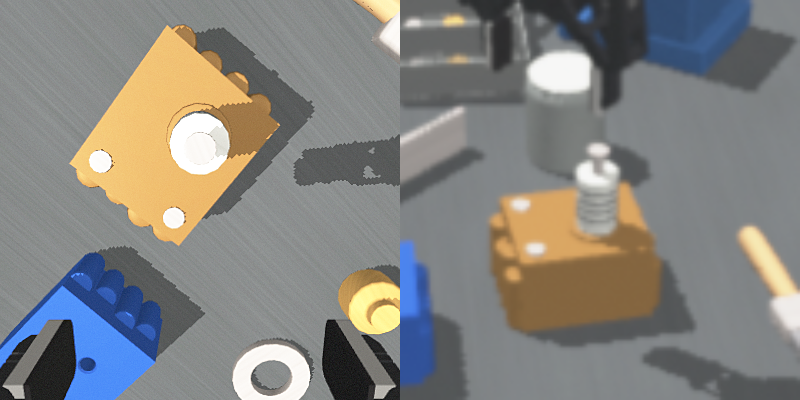

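```bash
python3 -c "
from h import *
print(job.finish_job(), monitor.state()['time_s'])"
```

```text
the job is handed in; nothing more can be done
the job is handed in; nothing more can be done
```

The gauge is standing upright in the bronze casting's bore, rod on the bottom and stop flat on the boss's face. I handed the job in at about 22 s, with no verdict reported.

**What I did**
- **First grasp failed:** the fingers shut above the stop and rested on the gauge's cap with about 10 N, tilting it slightly in its stand. The images showed the real fingertips about 38 mm behind the reported TCP. I backed off, corrected the height, and the second grasp held.
- **Bore and slide:** the rod met the bottom about 33 mm below the boss's face. The stop then slid at a steady force of about 7 N.
- **Press:** I held the stop on the face for 2.5 s at about 9 to 10 N, worked out as the wrist force less the sliding friction. Even with no friction subtracted, the wrist reading puts at most about 17 N on the face.
- **Release:** I eased off the load, opened the fingers and backed away.

**Last checks**
- **Stop on the face:** the stop's underside came out at z = 68.7 mm and the boss's face at 68.3 to 68.8 mm, so they agree within the measurement error.
- **Upright:** the stop's top is level within about 0.4°.
- **Rod on the bottom:** the cap's height after release matched the one seen while sliding, within 0.5 mm, so the rod is still on the bottom.
- **Other things on the table:** in the last pictures I saw nothing disturbed near the casting. I did not check the far side of the table again.

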